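Find the hidden catch of the puzzle box

TASK

The wooden puzzle box on the shop counter has five look-alike square inlays in its lid, and one of them is the concealed catch of its secret drawer. Feel along the row with a fingertip, pressing gently, until you find the inlay that gives; press it right in so that the drawer springs out, then let go of it. Pick nothing up, and leave the drawer standing open and the things around and on the box where they are.

Things in the scene. Friction and masses are not known exactly. Their poses are not given: they have to be found in the camera images.
- box: Wooden puzzle box, fixed to the counter, 190 mm along its x, 320 mm along its y, 90 mm high. Origin: centre of its underside; z up; x points to the drawer's end, the long side farther from the robot. Its lid is flat but for one row of five square inlays along y, flush-set in it.
- row (a point): Centre of the face of the middle inlay; axes as the box's. Five inlays of the lid's wood, 48 mm square, 1 mm gap round each, stand at y = -116, -58, 0, 58 and 116 mm along this frame (x = -35 mm in the box's), faces 2 mm below the lid's face, 88 mm above the counter. Four are solid; one, a different one each time and not to be told by eye, is the catch.
- catch (a joint): How far the catch inlay is pressed in (m): 0 at rest, 0.005 fully in. It moves straight down against a spring: about 1.5 N to start, 5 N fully in. Past about 0.003 it frees the drawer. It springs back when let go.
- drawer (a joint): How far the secret drawer has slid out of the box along the box's x (m): 0 shut and latched, 0.045 fully out. Its front, 298 mm wide and 66 mm high, is flush with the box's far side when shut. A spring of about 2 N drives it out within about a second once the catch is pressed, and keeps it out; it cannot be pulled out while latched.
- burr: Small loose cross-shaped wooden puzzle, 36 mm across and 36 mm high, standing on the lid between the row of inlays and the drawer's end. Origin: centre of its underside. To be left alone.
- cup: Paper coffee cup with a black lid, 82 mm in diameter, 114 mm high, standing on the counter beside the box on its +y side. Origin: centre of its underside. To be left alone.
- jar: Glass jar with a green cap, 76 mm in diameter, 90 mm high, standing on the counter beside the box on its -y side. Origin: centre of its underside. To be left alone.
- gamebox: Flat boxed game, 90 x 130 x 35 mm, lying on the counter beyond the drawer's end, out of the drawer's way. Origin: centre of its underside. To be left alone.

How it is judged:
On the way:
1. the catch inlay is pressed in (value of joint catch above 0.0025 m), for 0.05 s.
At the end, for the whole second after the job is handed in: The drawer stands out by more than 35 mm and is at rest, the catch inlay has sprung back to within 1.5 mm, and the cup, jar, boxed game and small puzzle are within 20 mm of where they started (value of joint drawer above 0.035 m and velocity of joint drawer below 0.01 m/s and value of joint catch below 0.0015 m and distance of each of cup, jar, gamebox, burr from where it was at the start of the episode below 0.02 m); the robot touches nothing.
It fails at once if the coffee cup is moved more than 20 mm or lifted (distance of cup from where it was at the start of the episode above 0.02 m).
It fails at once if the jar is moved more than 20 mm or lifted (distance of jar from where it was at the start of the episode above 0.02 m).
It fails at once if the boxed game is moved more than 20 mm or lifted (distance of gamebox from where it was at the start of the episode above 0.02 m).
It fails at once if the small wooden puzzle is moved more than 20 mm or lifted (distance of burr from where it was at the start of the episode above 0.02 m).
It fails at once if anything is pressed by the fingers harder than 45 N (contact force between the fingers and anything else above 45 N).
It also fails if it takes over 54 s, if anything falls off the work surface, if the arm or the gripper's body presses on something with over 40 N, if the wrist force passes 120 N, or if a joint passes its speed limit or range.

ROBOT

A 6-joint arm with a two-finger parallel gripper is mounted at the origin on the work surface. World frame = base frame: x ahead of the robot, y to its left, z up, the work surface at z = 0. Lengths are in m, angles in rad, forces in N, time in s.
With the tool pointing down it reaches from about 0.35 to 0.975 m from the base axis. Payload 7.1 kg.
Tool frame: the origin (TCP) lies midway between the tips of the shut fingers; the grasp point (between the pads) lies 19 mm behind it; z points along the fingers, x is the direction in which the jaws open and shut, and the axes are right-handed (so a half turn about z gives the same grasp; the last joint's range is limited). The gripper opens to 88 mm and grips with 3 to 60 N. Pads are 20 mm wide; open, the fingers measure 115 mm over their backs; the gripper's body (75 mm by 178 mm) begins 61 mm behind the grasp point.
Start: joints at [1.315, 0.423, 1.63, -0, 1.089, -0.019], TCP at [0.147, 0.608, 0.223] pointing down, gripper open.
Joint ranges: [-3, 3], [-0.9, 2.11], [0.09, 2.58], [-1.31, 4.45], [0.11, 2.69], [-2.54, 2.54]. Speed limits (rad/s): [2.39, 2.39, 3.01, 3.14, 3.14, 3.14].

INTERFACE

Orientations are given as a unit quaternion [w, x, y, z].
In Python, from station import move_pose, movel, movej, command_gripper, wait, inverse_kinematics, read_camera, camera_info, MotionError, job_done, get_time, get_joint_pos, get_qvel, get_effort, get_tcp_pos, get_ee_rot, get_ft_force, get_ft_torque, get_grip_width gives the robot as it stands. Calls block until the motion is done:
- move_pose(position, orientation): joint-space move of the TCP to a pose.
- movel(position, frame=None, v=0.15, until_force=None): straight line of the TCP; frame=None keeps the orientation; v is the mean speed in m/s. With until_force (N) it stops when the force on the tool has changed by that much, and returns True; else False.
- movej(angles): joint-space move.
- command_gripper(opening): opening from 0.0 (shut) to 1.0 (fully open); the grip force is fixed at half the most; returns when the fingers have stopped.
- wait(seconds).
- inverse_kinematics(position, orientation): joint angles nearest the present ones, or None.
- read_camera(name): name is "side" or "top"; returns the picture (480x640x3 uint8, red, green, blue); there is no depth.
- camera_info(name): a dict with "intrinsics" (3x3 intrinsics, pixels), "dist" ([k1, k2, p1, p2, k3] as OpenCV has them; the pictures are not rectified), "T" (4x4, takes a point from camera to world coordinates). Camera axes: x right, y up, looking along -z (the intrinsics and any distortion apply to the point x, -y, -z); pixel columns grow to the right and rows downward; lengths in m; the calibration is good to about 2 mm. A picture is of the moment at which its call begins. camera_info takes no time and is no camera call.
A pose or a line that the arm cannot do raises MotionError and nothing moves.
- job_done(): hands the job in, once; it reports no verdict.
Readings, each from a call of its own:
- get_time(): time.
- get_joint_pos(): joint angles.
- get_qvel(): joint speeds.
- get_effort(): joint torques, N m.
- get_tcp_pos(): TCP position.
- get_ee_rot(): TCP orientation.
- get_ft_force(): force on the tool from outside, world axes, zero at the start.
- get_ft_torque(): the same for the moment, N m.
- get_grip_width(): opening from 0.0 (shut) to 1.0 (fully open).
Only numpy, scipy, OpenCV 4.12 (cv2) and the standard library are available. Lean on these libraries where they do the work, as an engineer would, in place of code of your own. Each camera call takes 0.05 s, during which the arm holds its last target. There are 200 camera calls.

## Working session

There is one attempt and no reset: what is moved stays moved. The work goes in short steps, each a Python script; the robot and the scene stay as the last script left them, time stands still between calls to the robot, and variables do not carry over. Pictures are saved under pics/ and viewed, about 8 in all and at most 12, crops included, and the job is handed in when it is done.

```bash
mkdir -p pics
python3 - <<'E'
from station import *
import cv2
for n in("top","side"):
    cv2.imwrite(f"pics/{n}0.png",read_camera(n)[:,:,::-1]); c=camera_info(n); print(n,c["intrinsics"],c["dist"],c["T"])
print(get_time(),get_ee_rot(),get_tcp_pos())
E
```

```text
top [[449.91235016   0.         325.95121837]
 [  0.         449.91235016 238.04587351]
 [  0.           0.           1.        ]] [-0.00790763  0.          0.          0.          0.        ] [[ 0.02221289  0.98671984 -0.1609054   0.43972811]
 [-0.99966148  0.0241021   0.00979864  0.03269665]
 [ 0.01354667  0.16063327  0.98692119  1.12883474]
 [ 0.          0.          0.          1.        ]]
side [[561.452727     0.         319.31874152]
 [  0.         561.452727   241.44694883]
 [  0.           0.           1.        ]] [-0.01721269  0.          0.          0.          0.        ] [[-0.91701727  0.21480021 -0.33606576  0.28406844]
 [-0.39852315 -0.4594862   0.79375798  0.86804389]
 [ 0.0160818   0.86181976  0.50695964  0.62261239]
 [ 0.          0.          0.          1.        ]]
0.1 [ 4.26363248e-04  7.85697877e-01  6.18610021e-01 -5.52624642e-04] [0.14647886 0.60706914 0.2219849 ]
```

View pics/top0.png

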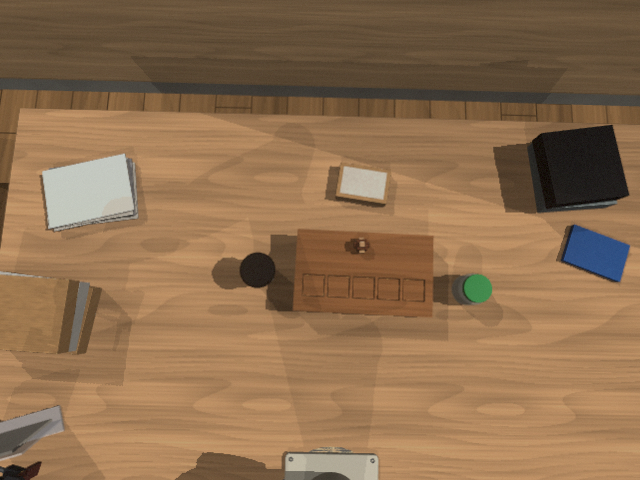

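View pics/side0.png

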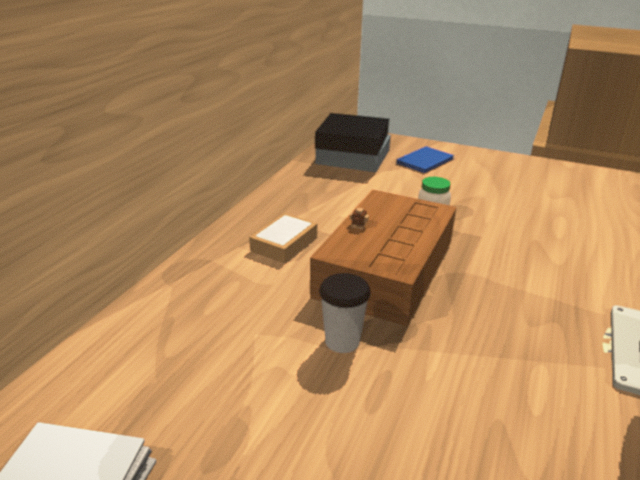

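The top view shows the box lid at about (297–434, 230–317), with the inlay row at v≈288 and u≈313 to 413. The burr is at (361,246), the cup at (257,270), the jar at (476,289) and the gamebox at (363,184). I'll enlarge this area to measure it.

Run:
```python
import cv2
a=cv2.imread("pics/top0.png")[222:326,286:446]; cv2.imwrite("pics/c1.png",cv2.resize(a,None,fx=5,fy=5,interpolation=cv2.INTER_CUBIC))
a=cv2.imread("pics/side0.png")[180:320,300:470]; cv2.imwrite("pics/c2.png",cv2.resize(a,None,fx=4,fy=4,interpolation=cv2.INTER_CUBIC))
```

```text
(no output)
```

View pics/c1.png

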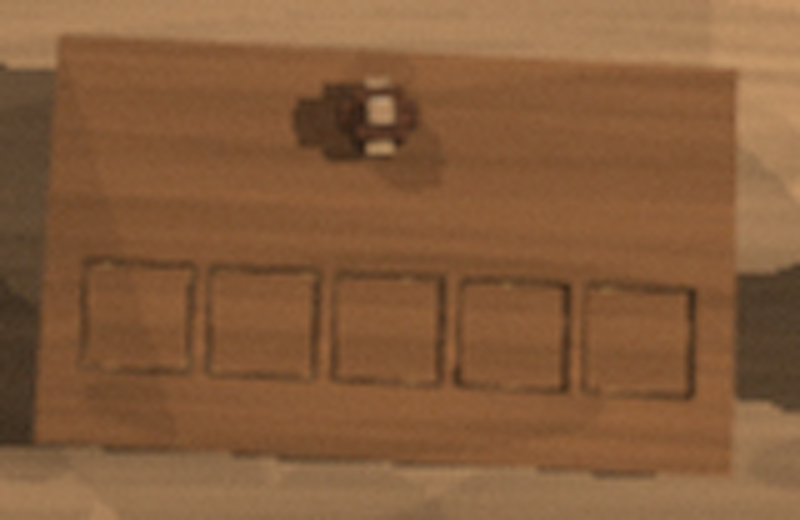

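View pics/c2.png

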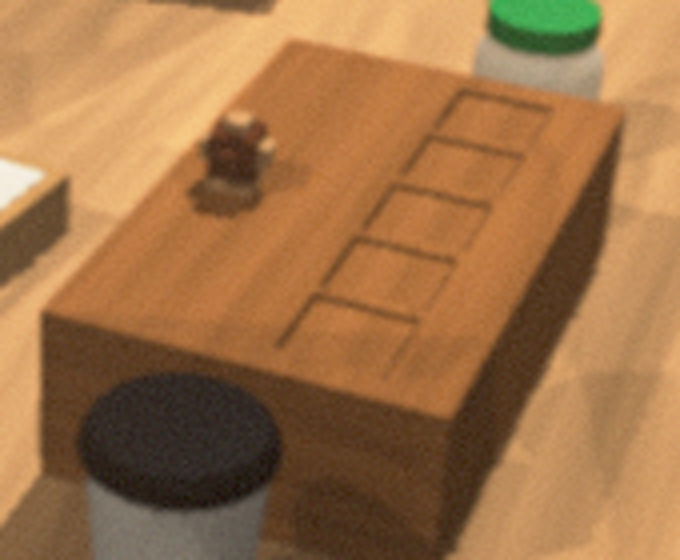

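Both crops show the lid corners and inlay edges clearly. I'll fit the box's x, y and yaw to points from both cameras, and locate the neighbouring objects.

```bash
cat > h.py <<'E'
import numpy as np,cv2
from station import *
from scipy.optimize import least_squares
F=np.diag([1,-1,-1.])
def proj(P,c):
    T=c["T"];R=T[:3,:3]@F   # cv camera axes in world
    return cv2.projectPoints(np.float64(P).reshape(-1,1,3),cv2.Rodrigues(R.T)[0],-R.T@T[:3,3],c["intrinsics"],np.float64(c["dist"]))[0][:,0]
def back(uv,z,c):
    T=c["T"];n=cv2.undistortPoints(np.float64([[uv]]),c["intrinsics"],np.float64(c["dist"]))[0,0]
    d=T[:3,:3]@F@[*n,1];return T[:3,3]+d*(z-T[2,3])/d[2]
E
python3 - <<'E'
from h import *
t,s=camera_info("top"),camera_info("side")
C=np.array([[95,160],[95,-160],[-95,-160],[-95,160]])/1e3
I=np.array([[-35,y] for y in(116,58,0,-58,-116)])/1e3
L=np.vstack([np.c_[C,[.09]*4],np.c_[I,[.089]*5]])
ut=(np.array([(60,36),(736,70),(729,472),(35,442),(137,316),(263,322),(388,328),(513,335),(638,340)])+.5)/5-.5+[286,222]
us=(np.array([(45,314),(292,40),(622,115),(448,418)])+.5)/4-.5+[300,180]
def W(p,L):
    c,q=np.cos(p[2]),np.sin(p[2]);return L@np.array([[c,q,0],[-q,c,0],[0,0,1]])+[p[0],p[1],0]
ft=lambda p:(proj(W(p,L),t)-ut).ravel(); fs=lambda p:(proj(W(p,L[:4]),s)-us).ravel()
for n,f in(("top",ft),("side",fs),("both",lambda p:np.r_[ft(p),fs(p)])):
    r=least_squares(f,[.5,0,0]);print(n,r.x,np.abs(r.fun).max().round(2))
p=r.x; print(W(p,L[4:]).round(4))
for n,uv,z in(("burr",(361.5,244),.126),("cup",(257,270),.114),("jar",(476.5,289),.09),("game",(363,183),.035)):
    w=back(uv,z,t);print(n,w.round(3))
for yaw in (0,np.pi/2,-np.pi/2):
    a=p[2]+yaw;q=[0,np.cos(a/2),np.sin(a/2),0]
    for w in W(p,L[4:]):print(yaw,inverse_kinematics([w[0],w[1],.12],q))
E
```

```text
top [ 0.53160325 -0.06677903 -0.02525303] 0.92
side [ 0.53107889 -0.06314904 -0.02536307] 1.52
both [ 0.53163078 -0.06621355 -0.02513697] 2.17
[[ 0.4996  0.0506  0.089 ]
 [ 0.4981 -0.0074  0.089 ]
 [ 0.4966 -0.0653  0.089 ]
 [ 0.4952 -0.1233  0.089 ]
 [ 0.4937 -0.1813  0.089 ]]
burr [ 0.592 -0.058  0.126]
cup [0.528 0.176 0.114]
jar [ 0.498 -0.328  0.09 ]
game [ 0.761 -0.068  0.035]
0 [ 7.73019400e-02  3.99803876e-01  1.96960387e+00 -4.44089210e-16
  7.72184904e-01  1.02438912e-01]
0 [-3.86498470e-02  3.95027225e-01  1.97807139e+00 -4.44089210e-16
  7.68494039e-01 -1.35128750e-02]
0 [-1.54558647e-01  3.98362567e-01  1.97216124e+00 -4.44089210e-16
  7.71068844e-01 -1.29421675e-01]
0 [-2.67386594e-01  4.09677777e-01  1.95202997e+00 -4.44089210e-16
  7.79884911e-01 -2.42249622e-01]
0 [-3.74543698e-01  4.28555461e-01  1.91817650e+00 -4.44089210e-16
  7.94860690e-01 -3.49406726e-01]
1.5707963267948966 [ 7.73019400e-02  3.99803876e-01  1.96960387e+00 -4.44089210e-16
  7.72184904e-01 -1.46835741e+00]
1.5707963267948966 [-3.86498470e-02  3.95027225e-01  1.97807139e+00 -4.44089210e-16
  7.684
[... 275 characters left out ...]
948966 [-3.74543698e-01  4.28555461e-01  1.91817650e+00 -4.44089210e-16
  7.94860690e-01 -1.92020305e+00]
-1.5707963267948966 [ 7.73019400e-02  3.99803876e-01  1.96960387e+00 -4.44089210e-16
  7.72184904e-01  1.67323524e+00]
-1.5707963267948966 [-3.86498470e-02  3.95027225e-01  1.97807139e+00 -4.44089210e-16
  7.68494039e-01  1.55728345e+00]
-1.5707963267948966 [-1.54558647e-01  3.98362567e-01  1.97216124e+00 -4.44089210e-16
  7.71068844e-01  1.44137465e+00]
-1.5707963267948966 [-2.67386594e-01  4.09677777e-01  1.95202997e+00 -4.44089210e-16
  7.79884911e-01  1.32854670e+00]
-1.5707963267948966 [-3.74543698e-01  4.28555461e-01  1.91817650e+00 -4.44089210e-16
  7.94860690e-01  1.22138960e+00]
```

The two cameras agree to about 4 mm or better, and the inlay spacing and reach are as expected. Next I'll feel along the row with shut fingers, starting at the +y end. A solid inlay should stop the finger near z=0.088 and the catch near 0.083.

Run:
```python
from h import *
a=-.0252;q=[0,np.cos(a/2),np.sin(a/2),0]
P=[(.4996,.0506),(.4981,-.0074),(.4966,-.0653),(.4952,-.1233),(.4937,-.1813)]
command_gripper(0)
move_pose([*P[0],.2],q)
for i,(x,y) in enumerate(P):
    movel([x,y,.115 if i else .115],v=.12)
    movel([x,y,.096],v=.05)
    hit=movel([x,y,.080],v=.012,until_force=6)
    z=get_tcp_pos()[2];f=get_ft_force();print(i,hit,z.round(4),f.round(1),round(get_time(),1))
    movel([x,y,.115],v=.06)
    if z<.0855 or not hit: break
movel([x,y,.22],v=.12)
cv2.imwrite("pics/top1.png",read_camera("top")[:,:,::-1]);cv2.imwrite("pics/side1.png",read_camera("side")[:,:,::-1])
print(get_time())
```

```text
0 True 0.0883 [-0.5 -0.5  6.2] 5.9
1 True 0.0884 [-1.1 -0.3  7.1] 8.5
2 True 0.0884 [-0.9  0.3  6.6] 11.0
3 True 0.0833 [-1.1 -0.1  5.6] 13.8
15.5583
```

Three inlays stopped the finger at 0.0884. The fourth (box y = -58 mm) gave by 5 mm, so it is the catch. I'll check the drawer in the pictures.

Run:
```python
import cv2
a=cv2.imread("pics/side1.png")[100:400,200:500];b=cv2.imread("pics/top1.png")[130:330,220:520]
cv2.imwrite("pics/c3.png",cv2.hconcat([cv2.resize(a,(400,400)),cv2.copyMakeBorder(cv2.resize(b,(400,267)),0,133,0,0,cv2.BORDER_CONSTANT)]))
```

```text
(no output)
```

View pics/c3.png

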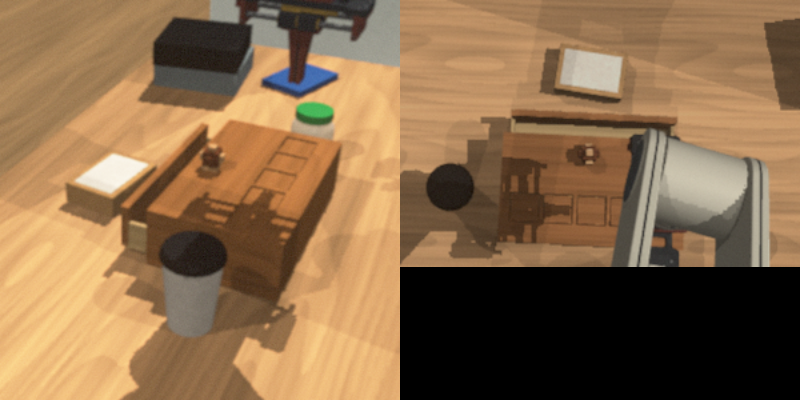

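The drawer stands open in both views, and the burr, cup, jar and gamebox look unmoved. I'll measure how far the drawer is out and compare object positions before handing in.

Run:
```python
from h import *
t=camera_info("top"); cv2.imwrite("pics/top2.png",(im:=read_camera("top"))[:,:,::-1])
a=-.0251;R=np.array([[np.cos(a),-np.sin(a)],[np.sin(a),np.cos(a)]])
for uv in((304.5,213.5),(426.5,219.5)):
    for z in(.07,.08):
        l=R.T@(back(uv,z,t)[:2]-[.5316,-.0662]);print(z,"drawer out",((l[0]-.095)*1e3).round(1),"y",l[1].round(3))
o=cv2.imread("pics/top0.png")
n=im[:,:,::-1].copy()
for k,(x,y,w,h) in dict(burr=(350,234,24,24),cup=(238,250,40,40),game=(332,160,62,50)).items():
    r=cv2.matchTemplate(n[y-12:y+h+12,x-12:x+w+12],o[y:y+h,x:x+w],cv2.TM_CCOEFF_NORMED);m=cv2.minMaxLoc(r);print(k,np.array(m[3])-12,round(m[1],2))
print(get_ft_force().round(1),get_tcp_pos().round(3))
```

```text
0.07 drawer out 40.7 y 0.145
0.08 drawer out 38.5 y 0.144
0.07 drawer out 40.7 y -0.149
0.08 drawer out 38.6 y -0.147
burr [0 0] 0.99
cup [0 0] 0.94
game [0 0] 0.99
[0.1 0.2 0.3] [ 0.495 -0.123  0.219]
```

Run:
```python
from station import *
import cv2
wait(1.5)
a=cv2.imread("pics/top2.png");b=read_camera("top")[:,:,::-1]
print(cv2.absdiff(a,b.copy())[200:240,300:350].max())
job_done();print(get_time())
```

```text
13
the job is handed in; nothing more can be done
the job is handed in; nothing more can be done
```

The secret drawer is open and the job is handed in. The catch is the fourth inlay from the +y end (box y = -58 mm).

- **Finding the catch:** With shut fingers I pressed each inlay until the force rose by about 6 N. Inlays 1–3 stopped the finger at z ≈ 0.0884 m. The fourth gave about 5 mm, down to 0.0833 m at about 5.6 N, and the drawer sprang out. I then lifted clear; the fifth inlay was never touched.
- **Drawer:** Measured from the top camera, it stands out about 39–41 mm. That is less than the nominal 45 mm, but one pixel is about 2.3 mm and I assumed the height of the drawer's edge. It is above the 35 mm needed. Two pictures 1.5 s apart differed by no more than 13 grey levels around the drawer front, which I took as image noise, so it is at rest.
- **Other objects:** The burr, cup and gamebox showed no pixel shift from the start. The jar was only checked by eye in the side view, because the arm blocked it from above, and it looks unmoved.
- **Robot:** It ended clear of everything at z ≈ 0.22 m with about 0 N at the wrist.
- **Not checked directly:** I did not measure that the catch sprang back; I only lifted the finger clear of it.

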